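# Hold a sprung chest lid just below its balance point

## Task

The plywood chest's lid is on sprung hinges that carry it by themselves once it is past its balance point, and that point differs with where the steel test weight is clamped on the lid. Take the lid by its roller handle, raise it a little past its balance point without letting it run against its open stop or drop, then bring it back to just below that point, where it only just wants to sink, so that a stay can be fitted. Finish while holding it still there, with the handle in the hand, and leave the things beside the chest alone.

Things in the scene. Friction and masses are not known exactly. Their poses are not given: they have to be found in the camera images.
- chest: fixed open plywood box, 180 (x) x 260 (y) x 100 mm high, walls 12 mm; origin under its centre; its front, where the lid's handle is, faces -x of its own frame, its hinged rear edge +x. It stands at a different place and yaw every time
- hinge_line (a point): fixed point in the middle of the lid's hinge axis, 98 mm behind the chest's centre (chest +x) and 101 mm above the bench; its axes are parallel to the chest's (x to the rear, y along the hinge axis, z up)
- lid (a joint): lid angle: 0 shut (level), grows as the front goes up; open stop at 1.5 rad. Plywood, 262 mm wide, 12 mm thick, front edge 186 mm from the hinge. Its hinges push it open with a constant 0.62 N m (friction under 0.02): below the balance point (0.7 to 1.05 rad) it sinks shut, above it runs open. The pull felt at the handle falls to zero there and changes sign; shut, it takes 2 to 5 N to lift
- roller: roller handle: black round sleeve, 14 mm diameter, 96 mm long, origin at its centre, axis (own y) parallel to the hinge axis, 225 mm in front of it and 6 mm above the lid's underside. It turns freely on its axle, so a gripper holding it can keep its orientation. 107 mm above the bench when shut, 32 mm free between sleeve and lid edge, open air below; pinch it across from above
- weight_mark (a point): punch mark on the front face of the test weight, a steel block 60 (along the lid) x 72 x 34 mm, 1.15 kg, with two black knobs, clamped on the lid. It lies 35 mm above the lid's underside, which passes through the hinge axis, and 100 to 150 mm from that axis along the lid. The lid is in balance when the mark is 55 mm (level, along chest x) in front of hinge_line; more: it sinks; less: it runs open
- tape_measure: yellow tape measure, 61 x 83 x 36 mm, on the bench beside the chest; origin under its centre; leave alone
- spare_battery: black drill battery, 70 x 112 x 52 mm, on the bench beside the chest; origin under its centre; leave alone
- loose_cup_hinge: plated cabinet hinge, 100 x 56 x 24 mm, on the bench beside the chest; origin under its centre; leave alone

How it is judged:
By the outcome, as a careful person would: the job done as asked, in the order asked, and still so for the second after the job is handed in, while the arm keeps its last pose, push and grip.
It also fails if it takes over 45 s, if anything falls off the work surface, if the arm or the gripper's body presses on something with over 40 N, if the wrist force passes 120 N, or if a joint passes its speed limit or range.

## Robot

A 6-joint arm with a two-finger parallel gripper is mounted at the origin on a cart in front of the work surface, level with it; the furniture and walls round the work are solid. World frame = base frame: x ahead of the robot, y to its left, z up, the work surface at z = 0. Lengths are in m, angles in rad, forces in N, time in s.
With the tool pointing down it reaches from about 0.275 to 1 m from the base axis. Payload 8.4 kg.
Tool frame: the origin (TCP) lies at the very end of the fingers, on their centre line; the grasp point (between the pads) lies 19 mm behind it; z points along the fingers, y is the line along which they close (so a half turn about z gives the same grasp; the last joint's range is limited). The gripper opens to 85 mm and grips with 20 to 120 N. Pads are 22 mm wide; open, the fingers measure 114 mm over their backs; the gripper's body (76 mm by 85 mm) begins 54 mm behind the grasp point. The pads swing forward as they close: fully open they stand 13 mm farther back than shut.
Start: joints at [1.175, 0.353, 1.633, -0, 1.155, -0.002], TCP at [0.24, 0.577, 0.209] pointing down, gripper open.
Joint ranges: [-2.63, 2.63], [-0.92, 2.1], [0.06, 2.66], [-1.3, 4.44], [0, 2.69], [-3.02, 3.02]. Speed limits (rad/s): [2.22, 2.22, 2.79, 3.14, 3.14, 3.14].

## Interface

Orientations are given as a rotation vector (axis times angle).
In Python, from cell import bot gives the robot as it stands.
- The arm moves only by the tool arm_command, never from a script. Its argument "series" is a list of rows, each a list of 3 entries, a list of its own where there are three numbers: the turn, a rotation vector about the world's x, y, z in units of 6 degrees (1.0 is 6 degrees), then the shift along the world's x, y, z in units of 60 mm (1.0 is 60 mm), then the closure, from -1 (fully open) to 1 (shut). In form: [[[rx, ry, rz], [dx, dy, dz], hand], ...]. A call has 1 to 8 rows; each row shifts and turns the commanded pose from where the row before left it; what a row does not reach is not made up. A row lasts 1/8 s, in which the tool goes at most 62.5 mm and 10.7 degrees, less where a joint would pass 70% of its speed; a pose out of reach is approached as far as the arm can. A call is refused whole if a number of a shift passes 1 or a number of a turn 1, either way. A call with a gripper value outside its range is refused whole. The fingers move at their own pace and stop on an object; the grip force is fixed at half the most. Time passes only in rows, so rows that do not move let the fingers close. It gives the time, the measured TCP pose, the force, the opening and the grip force at its end, in the units of the state.
- bot.read_state(): the state, without advancing time (a new reading comes with each control period).
- bot.capture(name): name is "scene" or "top" or "wrist"; returns a dict with "image" (420x560x3 uint8, red, green, blue), "mtx" (3x3 intrinsics, pixels), "T" (4x4, takes a point from camera to world coordinates); the wrist camera has in their place "T_tool_cam" (4x4, takes a point from camera to tool coordinates, whose origin is the TCP and whose axes are the flange's). Camera axes: x right, y up, looking along -z (the intrinsics and any distortion apply to the point x, -y, -z); pixel columns grow to the right and rows downward; lengths in m; the calibration is good to about 2 mm. The wrist camera is an equidistant fisheye: a pixel r from the principal point sees the ray r / f radians off the axis. A picture is of the moment at which its call begins: read the wrist's pose just before it. There is no depth.
- bot.close_job(): hands the job in; it is judged then, once.
Trained networks look in a picture, given as the dict that the camera call returned (one of the last four; its "shot" number tells which), for a name from the list of things; names that differ only in an ending like _2 or _b are one class to them, and where a whole thing is asked for, a point or a joint stands for the part that bears it (a point fixed in the world has none). Each returns a list of dicts, best first, with "p" (0 to 1); they miss things now and then, are a little off and sometimes report something else, mostly with a low value. They report only what shows in the picture. A call takes as long as a camera call.
- bot.search_frame(picture, target): "position" ([column, row] as shares, 0 to 1, of the picture: columns of its width, rows of its height, amid what is visible of it).
The state is a dict: "time_s": time; "qpos": joint angles; "qd": joint speeds; "joint_efforts": joint torques, N m; "ee_pos": TCP position; "orientation": TCP orientation; "ft_force": force on the tool from outside, world axes, zero at the start; "moment": the same for the moment, N m; "width": opening from 0.0 (shut) to 1.0 (fully open); "gripper_force": force on a finger pad.
Only numpy, scipy, OpenCV 4.12 (cv2) and the standard library are available. Lean on these libraries where they do the work, as an engineer would, in place of code of your own. Each camera call takes 0.05 s, during which the arm holds its last target. There are 200 camera calls.

## Working session

There is one attempt and no reset: what is moved stays moved. The work goes in short steps, Python scripts to look and compute and a tool call to move; the robot and the scene stay as the last step left them, time stands still between calls to the robot, and variables do not carry over. Pictures are saved under pics/ and viewed, at most 10 in all, crops included, and the job is handed in when it is done.

Besides the shell and the picture viewer there is one more tool, called after "Emit:" by a JSON object that holds its "api" and its "payload". arm_command: Moves the arm, as the interface text tells. Its arguments: {"type":"object","properties":{"series":{"type":"array","items":{"type":"array"}}},"required":["series"]}

```bash
mkdir -p pics; cat > h.py <<'E'
import numpy as np, cv2
from scipy.spatial.transform import Rotation as R
from cell import bot
def ray(c,uv,st=None):
    K=np.array(c['mtx']);u,v=uv
    if 'T' in c:
        d=np.array([(u-K[0,2])/K[0,0],-(v-K[1,2])/K[1,1],-1]);T=np.array(c['T'])
    else:
        a=np.array([(u-K[0,2])/K[0,0],(v-K[1,2])/K[1,1]]);r=np.hypot(*a)+1e-12
        d=np.array([a[0]/r*np.sin(r),-a[1]/r*np.sin(r),-np.cos(r)])
        W=np.eye(4);W[:3,:3]=R.from_rotvec(st['orientation']).as_matrix();W[:3,3]=st['ee_pos'];T=W@np.array(c['T_tool_cam'])
    d=T[:3,:3]@d;return T[:3,3],d/np.linalg.norm(d)
def tri(rs):
    A=sum(np.eye(3)-np.outer(d,d) for o,d in rs);b=sum((np.eye(3)-np.outer(d,d))@o for o,d in rs)
    p=np.linalg.solve(A,b);return p,[round(1000*np.linalg.norm(np.cross(p-o,d)),1) for o,d in rs]
def onz(r,z): o,d=r;return o+d*(z-o[2])/d[2]
E
python3 - <<'E'
from h import *
print(bot.read_state())
for n in ['scene','top','wrist']:
    st=bot.read_state();c=bot.capture(n)
    cv2.imwrite(f'pics/{n}0.png',c['image'][:,:,::-1])
    if n!='wrist': print(n,c.get('T'))
    print([k for k in c if k not in('image','T')],np.round(c['mtx'],1).tolist())
    for t in ['roller','weight_mark','lid','chest','tape_measure','spare_battery','loose_cup_hinge']:
        for r in bot.search_frame(c,t)[:2]:
            uv=np.array(r['position'])*[560,420];print(n,t,round(r['p'],2),uv.round(1),onz(ray(c,uv,st),.107).round(3))
E
```

```text
{'time_s': 0.0, 'qpos': array([ 1.17462520e+00,  3.53664220e-01,  1.63410778e+00,  1.45340295e-05,
        1.15522628e+00, -2.43293350e-03]), 'qd': array([-6.06565379e-05,  1.51749229e-03, -1.87820856e-04, -5.88524576e-05,
        2.81973827e-04, -7.06574163e-04]), 'joint_efforts': array([-3.45317876e-04, -6.05244040e+01, -3.42081642e+01,  3.84405894e-05,
        9.26877226e-03,  1.86743557e-05]), 'ee_pos': array([0.23959767, 0.57670635, 0.20786295]), 'orientation': array([-6.14447028e-01, -3.08062075e+00,  2.15992576e-03]), 'ft_force': array([ 0.70743931, -0.00171194,  0.51959989]), 'moment': array([-0.02710226,  0.0131493 , -0.00276624]), 'gripper_force': 0.0, 'width': 0.9978699766492294}
scene [[ 0.48360265  0.66575687 -0.56823963 -0.13024899]
 [-0.87511126  0.35472814 -0.32916294 -0.38232333]
 [-0.0175719   0.65645696  0.75415879  1.07800669]
 [ 0.          0.          0.          1.        ]]
['mtx', 'shot'] [[474.9, 0.0, 279.8], [0.0, 474.9, 219.5], [0.0, 0.0, 1.0]]
scene roller 0.58 [247.4 256.4] [0.454 0.054 0.107]
scene roller 0.43 [271.9 234.9] [0.544 0.034 0.107]
scene wei
[... 596 characters left out ...]
13929]
 [-0.00593708  0.12197978  0.99251483  1.11263532]
 [ 0.          0.          0.          1.        ]]
['mtx', 'shot'] [[411.8, 0.0, 289.0], [0.0, 411.8, 203.2], [0.0, 0.0, 1.0]]
top roller 0.74 [285.9 265.8] [0.461 0.065 0.107]
top weight_mark 0.87 [289.3 213.1] [0.589 0.057 0.107]
top lid 0.96 [293.4 215.6] [0.582 0.047 0.107]
top chest 0.58 [290.6 213.2] [0.588 0.054 0.107]
top tape_measure 0.61 [208.5 224.7] [0.559 0.254 0.107]
top spare_battery 0.7 [373.3 240. ] [ 0.523 -0.148  0.107]
top loose_cup_hinge 0.72 [209.8 188.8] [0.648 0.254 0.107]
['mtx', 'T_tool_cam', 'shot'] [[325.2, 0.0, 279.7], [0.0, 325.2, 219.2], [0.0, 0.0, 1.0]]
wrist chest 0.7 [125.3 410.7] [0.418 0.273 0.107]
```

View pics/top0.png

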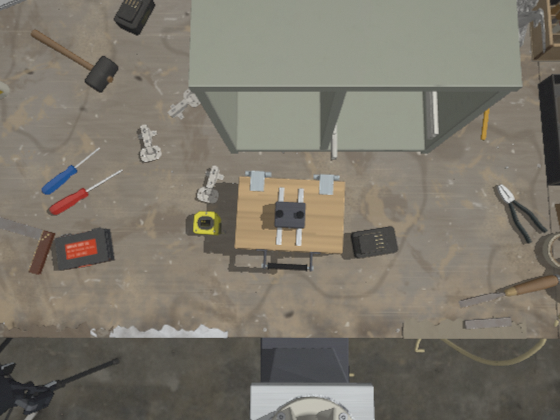

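View pics/scene0.png

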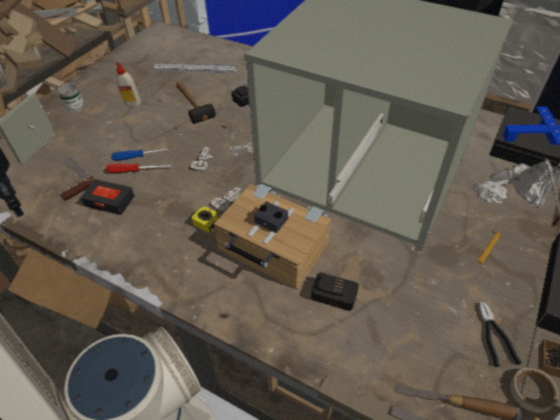

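The top view shows the chest at centre, with its roller between about (268,266) and (308,268). The tape is at (206,223), the battery at (374,241), the cup hinge at (211,185), and a cabinet stands behind the chest. I'll zoom in for the axis ends and the mark.

```bash
python3 - <<'E'
import cv2,numpy as np
a=cv2.imread('pics/top0.png')[165:281,228:356];b=cv2.imread('pics/scene0.png')[175:291,205:335]
f=lambda i:cv2.resize(i,None,fx=5 if 0 else 3.1,fy=5 if 0 else 3.1,interpolation=cv2.INTER_CUBIC)
a=cv2.resize(a,(397,360),interpolation=cv2.INTER_CUBIC);b=cv2.resize(b,(403,360),interpolation=cv2.INTER_CUBIC)
cv2.imwrite('pics/crop.png',np.hstack([a,b]))
E
```

```text
(no output)
```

View pics/crop.png

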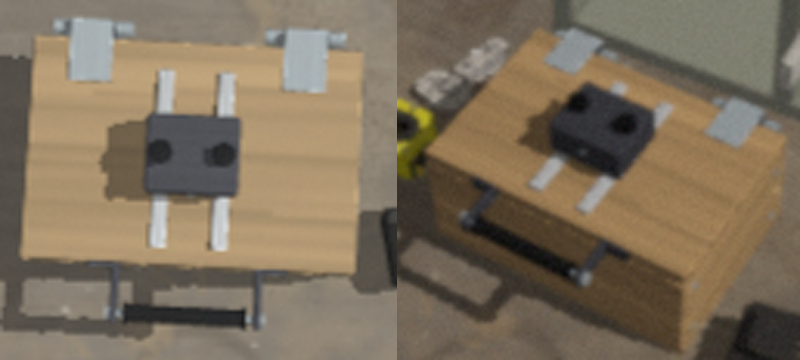

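The crops show the roller from (123,313) to (246,319) in the top view, and from (472,224) to (579,274) in the scene view. The punch mark is at about (585,151) in the scene crop, and the lid corners are clear in the top crop.

```bash
python3 - <<'E'
from h import *
t=bot.capture('top');s=bot.capture('scene')
ft=lambda p:(228+p[0]/3.1+0,165+p[1]/3.103); fs=lambda p:(205+(p[0]-397)/3.1,175+p[1]/3.103)
T=lambda p:ray(t,ft(p));S=lambda p:ray(s,fs(p))
e=[tri([T(a),S(b)]) for a,b in [((123,313),(472,224)),((246,319),(579,274))]]
for x in e: print('end',x)
d=e[0][0]-e[1][0];print('len',np.linalg.norm(d),'mid',(e[0][0]+e[1][0])/2,'yaw',np.degrees(np.arctan2(-d[0],d[1])))
C=[onz(T(p),.113) for p in [(35,38),(363,52),(355,273),(22,258)]]
for c in C: print(c.round(4))
for i,j in[(1,0),(2,3)]: v=C[j]-C[i];print('w',np.linalg.norm(v),'yaw',np.degrees(np.arctan2(-v[0],v[1])))
for i,j in[(3,0),(2,1)]: v=C[j]-C[i];print('d',np.linalg.norm(v),'yaw',np.degrees(np.arctan2(v[1],v[0])))
print('roller z=.107',[onz(r,.107).round(4) for r in (T((184.5,316)),S((525.5,249)))])
print('mark z=.136',onz(S((585,151)),.136),onz(T((193,194)),.12))
print(R.from_rotvec(bot.read_state()['orientation']).as_matrix().round(3))
E
```

```text
end (array([0.45900758, 0.11040277, 0.10518029]), [np.float64(2.1), np.float64(2.1)])
end (array([0.45701941, 0.0107847 , 0.10124005]), [np.float64(2.1), np.float64(2.1)])
len 0.09971579168540895 mid [0.45801349 0.06059373 0.10321017] yaw -1.1433510239305549
[0.6764 0.1804 0.113 ]
[ 0.6658 -0.0803  0.113 ]
[ 0.4918 -0.0718  0.113 ]
[0.5025 0.1873 0.113 ]
w 0.2608597892403738 yaw -2.3458728704751532
w 0.2593394531038049 yaw -2.368900156267463
d 0.17403995364477778 yaw -2.300523185019838
d 0.1741496166142102 yaw -2.8007588561068064
roller z=.107 [array([0.4582, 0.0606, 0.107 ]), array([0.4557, 0.0583, 0.107 ])]
mark z=.136 [0.54957267 0.05466369 0.136     ] [0.55232247 0.05423672 0.12      ]
[[-0.923  0.384 -0.   ]
 [ 0.384  0.923 -0.   ]
 [ 0.    -0.    -1.   ]]
```

Emit:
{"api": "arm_command", "payload": {"series": [[[0,0,-0.97],[0.3,-0.72,0],0.29],[[0,0,-0.97],[0.3,-0.72,0],0.29],[[0,0,-0.97],[0.3,-0.72,0],0.29],[[0,0,-0.97],[0.3,-0.72,0],0.29],[[0,0,-0.97],[0.3,-0.72,0],0.29],[[0,0,-0.97],[0.3,-0.72,0],0.29]]}}

```text
time_s: 2.05
ee_pos: [0.3483, 0.3166, 0.2088]
orientation: [1.515, 2.752, 0.001]
ft_force: [0.2, -0.0, -0.4]
width: 0.355
gripper_force: 0.0
```

Emit:
{"api": "arm_command", "payload": {"series": [[[0,0,-0.97],[0.3,-0.72,0],0.29],[[0,0,-0.97],[0.3,-0.72,0],0.29],[[0,0,-0.97],[0.3,-0.72,0],0.29],[[0,0,-0.97],[0.3,-0.72,0],0.29],[[0,0,-0.97],[0.3,-0.72,0],0.29],[[0,0,-0.97],[0.3,-0.7,0],0.29],[[0,0,0],[0,0,0],0.29],[[0,0,0],[0,0,0],0.29]]}}

```text
time_s: 3.05
ee_pos: [0.4556, 0.0601, 0.2085]
orientation: [-2.267, -2.174, 0.0]
ft_force: [-0.0, -0.1, 0.3]
width: 0.356
gripper_force: 0.0
```

```bash
python3 - <<'E'
from h import *
st=bot.read_state();c=bot.capture('wrist')
cv2.imwrite('pics/w1.png',c['image'][:,:,::-1])
print(st['time_s'],st['ee_pos'],R.from_rotvec(st['orientation']).as_matrix().round(3),st['width'],st['ft_force'],st['qpos'])
for t in ['roller','weight_mark']:
    for r in bot.search_frame(c,t)[:2]:
        uv=np.array(r['position'])*[560,420];print(t,round(r['p'],2),uv.round(1),onz(ray(c,uv,st),.107).round(4))
E
```

```text
3.05 [0.45558496 0.06008655 0.20852671] [[ 0.042  0.999 -0.   ]
 [ 0.999 -0.042  0.   ]
 [ 0.    -0.    -1.   ]] 0.35644892936382866 [-0.01198669 -0.07328373  0.29191974] [1.27593559e-01 9.18558624e-02 1.97269348e+00 3.91536124e-04
 1.07736751e+00 1.69444491e-01]
roller 0.84 [279.5 205.7] [0.4557 0.0653 0.107 ]
weight_mark 0.6 [431.1 219.8] [0.5943 0.0471 0.107 ]
```

View pics/w1.png

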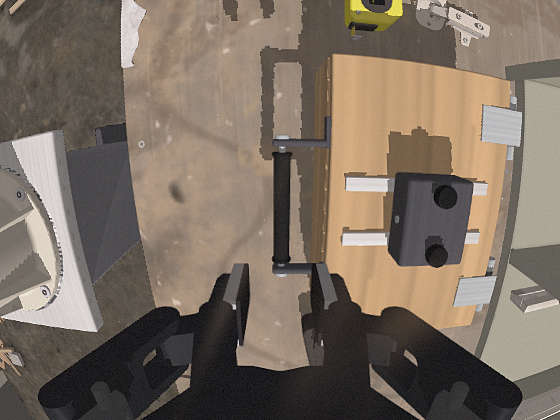

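The wrist view shows the roller from (282,152) to (282,262), parallel to the open fingers and centred between them. The punch mark is at (397,219) and the weight's front top edge is at column 402.

```bash
python3 - <<'E'
from h import *
st=bot.read_state();c=bot.capture('wrist')
e=[onz(ray(c,p,st),.107) for p in [(282.5,152),(282,262)]];print(e,np.linalg.norm(e[0]-e[1]))
m=onz(ray(c,(397,219),st),.136);t=bot.capture('top');s=bot.capture('scene')
print('mark',m, tri([ray(c,(397,219),st),ray(s,(265.6,223.7))]))
print('roller3d',tri([ray(c,(282.3,207),st),ray(s,(246.5,255.2))]),tri([ray(c,(282.3,207),st),ray(t,(287.5,267))]))
r=(e[0]+e[1])/2;u=np.array([.9991,-.042]);a=.225-(m-r)[:2]@u;print('a',a)
print('theta_bal',np.arccos(.055/np.hypot(a,.035))-np.arctan2(.035,a))
E
```

```text
[array([0.45985047, 0.11104477, 0.107     ]), array([0.45572852, 0.01407909, 0.107     ])] 0.0970532576752136
mark [0.54855232 0.0595247  0.136     ] (array([0.55170429, 0.05726707, 0.13089124]), [np.float64(1.2), np.float64(1.2)])
roller3d (array([0.45888265, 0.0620525 , 0.10020228]), [np.float64(1.3), np.float64(1.3)]) (array([0.45757997, 0.06081569, 0.09231631]), [np.float64(0.3), np.float64(0.3)])
a 0.1341912990964493
theta_bal 0.9078542963906193
```

Emit:
{"api": "arm_command", "payload": {"series": [[[0,0,0],[0.04,0.02,-0.7],0.29],[[0,0,0],[0,0,-0.7],0.29],[[0,0,0],[0,0,-0.4],0.29],[[0,0,0],[0,0,-0.2],0.29],[[0,0,0],[0,0,0],0.29]]}}

```text
time_s: 3.98
ee_pos: [0.458, 0.0614, 0.0883]
orientation: [-2.267, -2.175, 0.001]
ft_force: [-0.5, -0.8, 0.5]
width: 0.351
gripper_force: 0.0
```

```bash
python3 - <<'E'
from h import *
st=bot.read_state();c=bot.capture('wrist')
cv2.imwrite('pics/w2.png',c['image'][:,:,::-1])
print(st['time_s'],st['ee_pos'],st['ft_force'])
E
```

```text
3.975 [0.457953   0.06137461 0.08833518] [-0.47665475 -0.80725177  0.46455385]
```

View pics/w2.png

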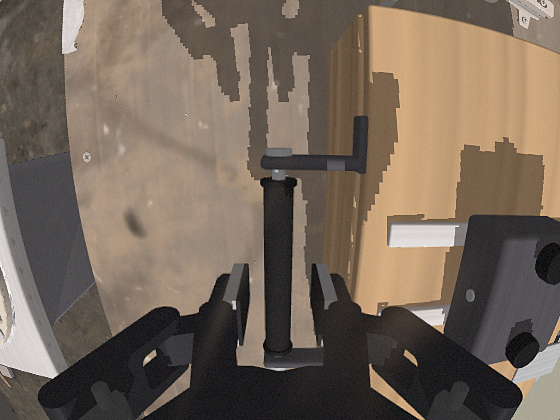

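The roller lies between the fingers (centred near column 279, fingertips at 237 and 325) and clear of the lid edge. Closing now.

Emit:
{"api": "arm_command", "payload": {"series": [[[0,0,0],[0,0,0],1],[[0,0,0],[0,0,0],1],[[0,0,0],[0,0,0],1],[[0,0,0],[0,0,0],1],[[0,0,0],[0,0,0],1]]}}

```text
time_s: 4.65
ee_pos: [0.4596, 0.0613, 0.0902]
orientation: [2.266, 2.173, 0.004]
ft_force: [-0.7, 0.1, 7.6]
width: -0.004
gripper_force: 3.9
```

```bash
python3 - <<'E'
from h import *
st=bot.read_state();print(st)
# path table, TCP offsets from theta=0 in units of 60mm along ux and z
f=lambda t:np.array([-(.225*np.cos(t)-.006*np.sin(t))+.225,.225*np.sin(t)+.006*np.cos(t)-.006])
for t in np.arange(0,1.15,.05):
    d=(f(t+.05)-f(t))/.06
    print(round(t,2),f(t).round(4),'step to next',np.round([d[0]*.9991,-d[0]*.042,d[1]],3))
E
```

```text
{'time_s': 4.65, 'qpos': array([ 1.29364227e-01,  2.65522383e-01,  2.07700856e+00, -7.90906063e-05,
        7.95879650e-01,  1.71354312e-01]), 'qd': array([-0.00085757,  0.00010309,  0.00033737,  0.00071588,  0.0011193 ,
        0.00118809]), 'joint_efforts': array([ 1.40465889e-01, -4.15492594e+01, -2.30921960e+01,  7.32842996e-02,
       -2.41020005e-01,  1.28322277e-03]), 'ee_pos': array([0.45964335, 0.06128716, 0.09015135]), 'orientation': array([2.26613052, 2.17303895, 0.00396875]), 'ft_force': array([-0.66895828,  0.05512225,  7.55314926]), 'moment': array([-0.06729542,  0.10140201,  0.03661658]), 'gripper_force': 3.873424082994461, 'width': -0.0038744968750563887}
0.0 [0. 0.] step to next [ 0.01  -0.     0.187]
0.05 [0.0006 0.0112] step to next [ 0.019 -0.001  0.187]
0.1 [0.0017 0.0224] step to next [ 0.028 -0.001  0.185]
0.15 [0.0034 0.0336] step to next [ 0.038 -0.002  0.184]
0.2 [0.0057 0.0446] step to next [ 0.047 -0.002  0.182]
0.25 [0.0085 0.0555] step to next [ 0.056 -0.002  0.179]
0.3 [0.0118 0.0662] step to next [ 0.065 -0.003  0.176]
0.35 [0.0157 0.0768] step to next
[... 168 characters left out ...]
t [ 0.098 -0.004  0.16 ]
0.55 [0.0363 0.1167] step to next [ 0.106 -0.004  0.155]
0.6 [0.0427 0.126 ] step to next [ 0.114 -0.005  0.149]
0.65 [0.0495 0.1349] step to next [ 0.121 -0.005  0.143]
0.7 [0.0568 0.1435] step to next [ 0.128 -0.005  0.137]
0.75 [0.0645 0.1518] step to next [ 0.135 -0.006  0.13 ]
0.8 [0.0725 0.1596] step to next [ 0.141 -0.006  0.124]
0.85 [0.081 0.167] step to next [ 0.147 -0.006  0.116]
0.9 [0.0898 0.174 ] step to next [ 0.153 -0.006  0.109]
0.95 [0.099  0.1805] step to next [ 0.158 -0.007  0.101]
1.0 [0.1085 0.1866] step to next [ 0.163 -0.007  0.093]
1.05 [0.1183 0.1922] step to next [ 0.167 -0.007  0.085]
1.1 [0.1283 0.1972] step to next [ 0.171 -0.007  0.076]
```

```bash
python3 - <<'E'
from h import *
c=bot.capture('wrist');s=bot.capture('scene')
w=cv2.resize(c['image'][120:420,120:440],(427,400),interpolation=cv2.INTER_CUBIC);b=cv2.resize(s['image'][170:290,190:302],(373,400),interpolation=cv2.INTER_CUBIC)
cv2.imwrite('pics/w3.png',np.hstack([w,b])[:,:,::-1])
E
```

```text
(no output)
```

View pics/w3.png

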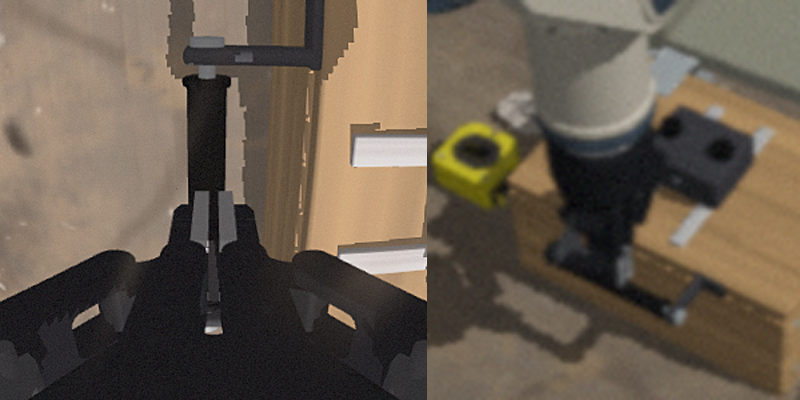

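```bash
python3 - <<'E'
from h import *
st=bot.read_state();c=bot.capture('wrist')
print(np.round(c['T_tool_cam'],4).tolist())
for z,pos,uv in [(.2085,(.4556,.0601,.2085),(282.5,152)),(.0883,(.458,.0614,.0883),(279,180))]:
    s2=dict(st,ee_pos=np.array(pos),orientation=np.array([-2.267,-2.174,0]))
    r=ray(c,uv,s2);print(r,onz(r,.107))
    if z>.2:r1=r
print(tri([r1,r]))
# visible pad corner in w2 (245,262),(312,262): assume pad +x edge plane tool x=+.011
T=np.array(c['T_tool_cam']);K=c['mtx']
def tool(uv,x):
    o,d=ray(c,uv,dict(ee_pos=np.zeros(3),orientation=np.zeros(3)));return (o+d*(x-o[0])/d[0]).round(4)
for uv in [(245,262),(312,262),(240,350),(320,350)]: print('open',uv,tool(uv,.011))
# now (w3 crop scale .749)
for uv in [(195,191),(232,191),(195,250),(213,330)]: 
    p=(120+uv[0]*.7495,120+uv[1]*.75);print('shut',uv,tool(p,.011))
E
```

```text
[[-0.0, 0.9555, 0.295, 0.0749], [1.0, -0.0003, 0.0011, 0.0004], [0.0011, 0.295, -0.9555, -0.163], [0.0, 0.0, 0.0, 1.0]]
(array([0.45925427, 0.13486959, 0.37154695]), array([ 0.00308044, -0.0923395 , -0.99572282])) [0.46007269 0.11033652 0.107     ]
(array([0.46165427, 0.13616959, 0.25134695]), array([-0.01116295, -0.17711424, -0.98412699])) [0.46001694 0.11019133 0.107     ]
(array([0.46005192, 0.11049896, 0.10872378]), [np.float64(0.0), np.float64(0.0)])
open (245, 262) [ 0.011  -0.016  -0.0242]
open (312, 262) [ 0.011   0.0155 -0.0241]
open (240, 350) [ 0.011  -0.0114 -0.0877]
open (320, 350) [ 0.011   0.0123 -0.0877]
shut (195, 191) [ 0.011  -0.006  -0.0254]
shut (232, 191) [ 0.011   0.0069 -0.0254]
shut (195, 250) [ 0.011  -0.0045 -0.0635]
shut (213, 330) [ 0.011   0.0003 -0.0951]
```

The roller measures z = 0.109 from two wrist positions, so its height is as stated. The fingertips show about 25 mm short of the nominal TCP, so the fingers closed on top of the sleeve. I'll back up, reopen and go deeper.

Emit:
{"api": "arm_command", "payload": {"series": [[[0,0,0],[0,0,0.5],1],[[0,0,0],[0,0,0],0.29],[[0,0,0],[0,0,0],0.29],[[0,0,0],[0,0,0],0.29],[[0,0,0],[0,0,0],0.29]]}}

```text
time_s: 5.42
ee_pos: [0.4578, 0.0611, 0.1181]
orientation: [-2.267, -2.174, 0.001]
ft_force: [-0.1, -0.1, 0.4]
width: 0.356
gripper_force: 0.0
```

Emit:
{"api": "arm_command", "payload": {"series": [[[0,0,0],[0,0,-0.4],0.29],[[0,0,0],[0,0,-0.3],0.29],[[0,0,0],[0,0,-0.15],0.29],[[0,0,0],[0,0,0],0.29]]}}

```text
time_s: 5.92
ee_pos: [0.4577, 0.0611, 0.067]
orientation: [-2.267, -2.174, 0.002]
ft_force: [-0.5, 0.7, 1.1]
width: 0.351
gripper_force: 0.0
```

```bash
python3 - <<'E'
from h import *
st=bot.read_state();print(st['ee_pos'],st['width'],st['ft_force'])
c=bot.capture('wrist')
cv2.imwrite('pics/w4.png',c['image'][:,:,::-1])
E
```

```text
[0.4577457  0.06109602 0.06704737] 0.35071102562034134 [-0.50940064  0.66741301  1.06518446]
```

View pics/w4.png

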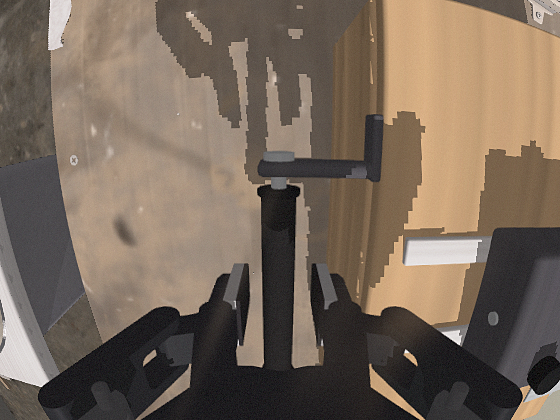

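The roller (column 279) now stands between the pads, deeper than before. Closing again.

Emit:
{"api": "arm_command", "payload": {"series": [[[0,0,0],[0,0,0],1],[[0,0,0],[0,0,0],1],[[0,0,0],[0,0,0],1],[[0,0,0],[0,0,0],1]]}}

```text
time_s: 6.48
ee_pos: [0.4569, 0.0612, 0.0679]
orientation: [-2.267, -2.173, 0.002]
ft_force: [-5.1, 1.1, 2.7]
width: 0.138
gripper_force: 58.4
```

Gripped at 58 N. I'll lift along the arc in stages.

Emit:
{"api": "arm_command", "payload": {"series": [[[0,0,0],[0,0,0.09],1],[[0,0,0],[0,0,0.14],1],[[0,0,0],[0.015,0,0.187],1],[[0,0,0],[0.03,-0.001,0.185],1],[[0,0,0],[0.045,-0.002,0.185],1],[[0,0,0],[0,0,0],1]]}}

```text
time_s: 7.22
ee_pos: [0.4633, 0.0609, 0.1158]
orientation: [-2.267, -2.174, 0.001]
ft_force: [-5.5, 1.6, -1.7]
width: 0.137
gripper_force: 58.9
```

```bash
python3 - <<'E'
from h import *
st=bot.read_state();print(st['ee_pos'],st['width'],st['ft_force'],st['moment'],st['gripper_force'])
E
```

```text
[0.46334582 0.06091127 0.11583924] 0.13672775038741491 [-5.51562646  1.56464702 -1.71579999] [ 0.15842845  0.86925843 -0.09391956] 58.886908292770386
```

Emit:
{"api": "arm_command", "payload": {"series": [[[0,0,0],[0.05,-0.002,0.181],1],[[0,0,0],[0.059,-0.002,0.178],1],[[0,0,0],[0.067,-0.003,0.175],1],[[0,0,0],[0.076,-0.003,0.172],1],[[0,0,0],[0.084,-0.003,0.168],1],[[0,0,0],[0.092,-0.004,0.163],1],[[0,0,0],[0.1,-0.004,0.158],1],[[0,0,0],[0,0,0],1]]}}

```text
time_s: 8.22
ee_pos: [0.4955, 0.0594, 0.1884]
orientation: [2.267, 2.174, -0.0]
ft_force: [-8.5, -0.9, 2.7]
width: 0.143
gripper_force: 59.8
```

```bash
cat >> h.py <<'E'
def lid():
    st=bot.read_state();f=st['ft_force'];p=np.array(st['ee_pos'])-[.4569,.0612,.0679]
    u=np.array([.9991,-.042]);X=p[:2]@u;a=np.arctan2(p[2]+.006,.225-X)-np.arctan2(.006,.225)
    fx=f[:2]@u
    print('t',st['time_s'],'th %.3f r %.4f'%(a,np.hypot(p[2]+.006,.225-X)),'tang(up+) %.2f rad %.2f'%(fx*np.sin(a)+f[2]*np.cos(a),-fx*np.cos(a)+f[2]*np.sin(a)),'F',np.round(f,2),'w',round(st['width'],3),'g',st['gripper_force'].round(1),'pos',np.round(st['ee_pos'],4),'M',np.round(st['moment'],2))
    return st
E
python3 -c "
from h import *
lid()"
```

```text
Traceback (most recent call last):
  File "h.py", line 21, in lid
    print('t',st['time_s'],'th %.3f r %.4f'%(a,np.hypot(p[2]+.006,.225-X)),'tang(up+) %.2f rad %.2f'%(fx*np.sin(a)+f[2]*np.cos(a),-fx*np.cos(a)+f[2]*np.sin(a)),'F',np.round(f,2),'w',round(st['width'],3),'g',st['gripper_force'].round(1),'pos',np.round(st['ee_pos'],4),'M',np.round(st['moment'],2))
                                                                                                                                                                                                               ^^^^^^^^^^^^^^^^^^^^^^^^^
AttributeError: 'float' object has no attribute 'round'
```

```bash
sed -i "s/st\['gripper_force'\].round(1)/round(float(st['gripper_force']),1)/" h.py
python3 -c "
from h import *
lid()
f=lambda t:np.array([-(.225*np.cos(t)-.006*np.sin(t))+.225,.225*np.sin(t)+.006*np.cos(t)-.006])
st=bot.read_state()
for t in [.6,.7,.75,.8,.85,.9,.95]:
  d=f(t);g=np.array([.4569+.9991*d[0],.0612-.042*d[0],.0679+d[1]]);print(t,g.round(4),((g-st['ee_pos'])/.06).round(3))
"
```

```text
t 8.225 th 0.570 r 0.2252 tang(up+) -2.30 rad 8.57 F [-8.5  -0.94  2.69] w 0.143 g 59.8 pos [0.4955 0.0594 0.1884] M [-0.13  1.26 -0.16]
0.6 [0.4995 0.0594 0.1939] [0.068 0.001 0.091]
0.7 [0.5136 0.0588 0.2114] [ 0.302 -0.009  0.384]
0.75 [0.5213 0.0585 0.2197] [ 0.43  -0.015  0.521]
0.8 [0.5294 0.0582 0.2275] [ 0.565 -0.02   0.651]
0.85 [0.5378 0.0578 0.2349] [ 0.706 -0.026  0.775]
0.9 [0.5467 0.0574 0.2419] [ 0.853 -0.032  0.891]
0.95 [0.5558 0.057  0.2484] [ 1.005 -0.039  1.   ]
```

Emit:
{"api": "arm_command", "payload": {"series": [[[0,0,0],[0.09,-0.004,0.15],1],[[0,0,0],[0.105,-0.004,0.14],1],[[0,0,0],[0.112,-0.004,0.132],1],[[0,0,0],[0.118,-0.004,0.124],1],[[0,0,0],[0.125,-0.004,0.119],1],[[0,0,0],[0,0,0],1]]}}

```text
time_s: 8.98
ee_pos: [0.5297, 0.0578, 0.2281]
orientation: [2.266, 2.173, 0.001]
ft_force: [-4.0, -5.1, 3.6]
width: 0.138
gripper_force: 59.8
```

```bash
python3 -c "
from h import *
lid()"
```

```text
t 8.975 th 0.803 r 0.2253 tang(up+) -0.15 rad 5.22 F [-3.95 -5.1   3.65] w 0.138 g 59.8 pos [0.5297 0.0578 0.2281] M [-0.83  0.77 -0.1 ]
```

Emit:
{"api": "arm_command", "payload": {"series": [[[0,0,0],[0.055,-0.008,0.055],1],[[0,0,0],[0.057,-0.008,0.052],1],[[0,0,0],[0.058,-0.008,0.05],1],[[0,0,0],[0,0,0],1],[[0,0,0],[0,0,0],1]]}}

```text
time_s: 9.6
ee_pos: [0.5384, 0.0573, 0.2359]
orientation: [-2.267, -2.174, -0.0]
ft_force: [-2.7, -0.0, 2.8]
width: 0.138
gripper_force: 59.8
```

```bash
python3 - <<'E'
from h import *
st=lid();c=bot.capture('wrist');s=bot.capture('scene');t=bot.capture('top')
for n,k in (('wrist',c),('scene',s),('top',t)):
    cv2.imwrite(f'pics/raw5{n}.png',k['image'][:,:,::-1])
    for r in bot.search_frame(k,'weight_mark')[:2]: print(n,round(r['p'],2),np.array(r['position'])*[560,420])
# predicted mark pixels not needed; show wrist whole + scene crop
w=cv2.resize(c['image'][150:420,300:560],(433,450),interpolation=cv2.INTER_CUBIC);b=cv2.resize(s['image'][140:260,220:318],(367,450),interpolation=cv2.INTER_CUBIC)
cv2.imwrite('pics/w5.png',np.hstack([w,b])[:,:,::-1]);lid()
E
```

```text
t 9.6 th 0.855 r 0.2254 tang(up+) -0.13 rad 3.88 F [-2.65 -0.04  2.85] w 0.138 g 59.8 pos [0.5384 0.0573 0.2359] M [-0.07  0.55 -0.04]
wrist 0.67 [425.6 237.3]
scene 0.69 [280.504 183.582]
t 9.9 th 0.854 r 0.2254 tang(up+) 0.23 rad 5.38 F [-3.32  1.    4.21] w 0.14 g 59.8 pos [0.5383 0.0573 0.2358] M [-0.    0.6  -0.08]
```

View pics/w5.png

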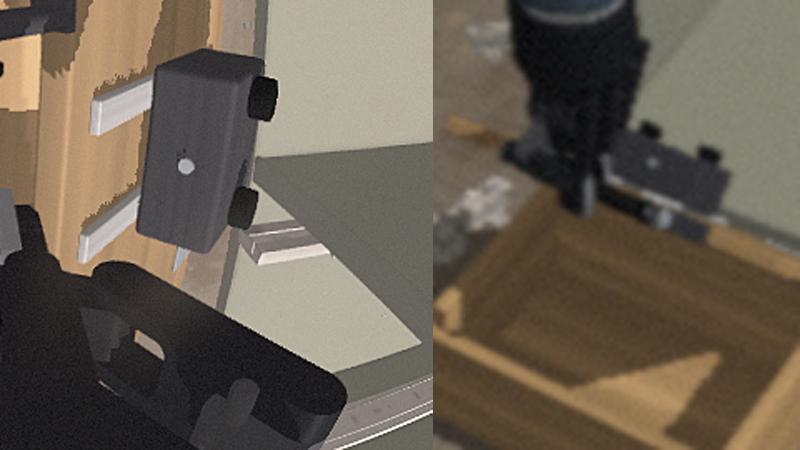

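The lid is up with the handle held. The punch mark shows at (186,166) in the wrist crop (full frame 411.7,249.7) and at (653,162) in the scene crop (278.7,183.2).

```bash
python3 - <<'E'
from h import *
st=lid();c=bot.capture('wrist');s=bot.capture('scene')
rw=ray(c,(411.7,249.7),st);rs=ray(s,(278.7,183.2))
print(tri([rw,rs]))
u=np.array([.9991,-.042]);H=np.array([.4569,.0612])+.225*u;print('H',H)
# per-ray: distance a from chest-plane intersection using known height 35mm above underside at theta
th=.855
def P(a,th): 
    return a*np.cos(th)-.035*np.sin(th), .101+a*np.sin(th)+.035*np.cos(th)
from scipy.optimize import brentq
for n,(o,d) in (('w',rw),('s',rs)):
  for t in (th-.02,th,th+.02):
    def g(a):
        f,z=P(a,t);q=onz((o,d),z);return (H-q[:2])@u-f
    a=brentq(g,.05,.2);print(n,t,round(a,4),'fwd %.4f'%P(a,t)[0],'bal',round(np.arccos(.055/np.hypot(a,.035))-np.arctan2(.035,a),3))
E
```

```text
t 9.9 th 0.854 r 0.2254 tang(up+) 0.23 rad 5.38 F [-3.32  1.    4.21] w 0.14 g 59.8 pos [0.5383 0.0573 0.2358] M [-0.    0.6  -0.08]
(array([0.62139637, 0.05388161, 0.22142722]), [np.float64(0.4), np.float64(0.4)])
H [0.6816975 0.05175  ]
w 0.835 0.1274 fwd 0.0595 bal 0.873
w 0.855 0.1369 fwd 0.0634 bal 0.921
w 0.875 0.1478 fwd 0.0679 bal 0.968
s 0.835 0.0783 fwd 0.0266 bal 0.454Traceback (most recent call last):
  File "<stdin>", line 15, in <module>
    r = _zeros._brentq(f, a, b, xtol, rtol, maxiter, args, full_output, disp)
ValueError: f(a) and f(b) must have different signs
```

The mark is 60 mm ahead of the hinge at 0.855 rad, so balance is at about 0.90 rad. I'll average the handle force here, then go a little past.

```bash
cat >> h.py <<'E'
def avg(n=12):
    L=[];u=np.array([.9991,-.042])
    for i in range(n):
        bot.capture('top');st=bot.read_state();p=np.array(st['ee_pos'])-[.4569,.0612,.0679];f=st['ft_force']
        a=np.arctan2(p[2]+.006,.225-p[:2]@u)-np.arctan2(.006,.225);fx=f[:2]@u
        L.append([a,fx*np.sin(a)+f[2]*np.cos(a),-fx*np.cos(a)+f[2]*np.sin(a)])
    L=np.array(L);print('th,tang,rad',L.mean(0).round(3),'se',(L.std(0)/n**.5).round(3))
E
python3 -c "
from h import *
avg()"
```

```text
th,tang,rad [ 0.855 -0.131  6.081] se [0.    0.088 0.181]
```

Emit:
{"api": "arm_command", "payload": {"series": [[[0,0,0],[0.055,-0.004,0.05],1],[[0,0,0],[0.06,-0.004,0.05],1],[[0,0,0],[0.063,-0.004,0.048],1],[[0,0,0],[0.065,-0.003,0.047],1],[[0,0,0],[0.067,-0.003,0.046],1],[[0,0,0],[0,0,0],1],[[0,0,0],[0,0,0],1]]}}

```text
time_s: 11.48
ee_pos: [0.5578, 0.0562, 0.2503]
orientation: [2.267, 2.174, 0.001]
ft_force: [2.4, 5.3, -1.1]
width: 0.138
gripper_force: 59.3
```

```bash
python3 -c "
from h import *
avg();lid()"
```

```text
th,tang,rad [ 0.962  0.159 -2.059] se [0.    0.195 0.172]
t 12.075 th 0.962 r 0.2256 tang(up+) 0.57 rad -1.46 F [ 1.52  5.26 -0.88] w 0.141 g 59.3 pos [0.5577 0.0562 0.2503] M [ 0.75 -0.32 -0.08]
```

Force and image agree on balance at about 0.90 rad, and the lid is now at 0.962, past it. Returning to about 0.868.

Emit:
{"api": "arm_command", "payload": {"series": [[[0,0,0],[-0.06,0.006,-0.04],1],[[0,0,0],[-0.06,0.006,-0.042],1],[[0,0,0],[-0.058,0.006,-0.043],1],[[0,0,0],[-0.056,0.006,-0.044],1],[[0,0,0],[-0.052,0.004,-0.044],1],[[0,0,0],[0,0,0],1],[[0,0,0],[0,0,0],1],[[0,0,0],[0,0,0],1]]}}

```text
time_s: 13.08
ee_pos: [0.5401, 0.0572, 0.2375]
orientation: [2.267, 2.174, -0.001]
ft_force: [5.6, -1.6, -6.2]
width: 0.14
gripper_force: 58.9
```

```bash
python3 - <<'E'
from h import *
avg();st=lid();c=bot.capture('wrist');s=bot.capture('scene')
for n,k in (('wrist',c),('scene',s)):
    for r in bot.search_frame(k,'weight_mark')[:1]: print(n,round(r['p'],2),np.array(r['position'])*[560,420])
w=cv2.resize(c['image'][150:420,300:560],(433,450),interpolation=cv2.INTER_CUBIC);b=cv2.resize(s['image'][140:260,220:318],(367,450),interpolation=cv2.INTER_CUBIC)
cv2.imwrite('pics/w6.png',np.hstack([w,b])[:,:,::-1])
E
```

```text
th,tang,rad [ 0.865 -0.669 -8.334] se [0.    0.137 0.207]
t 13.675 th 0.865 r 0.2256 tang(up+) -0.90 rad -9.06 F [ 5.11 -2.09 -7.48] w 0.138 g 58.9 pos [0.5401 0.0572 0.2375] M [-0.29 -0.77 -0.06]
wrist 0.95 [422.576 238.098]
scene 0.79 [282.296 182.112]
```

View pics/w6.png

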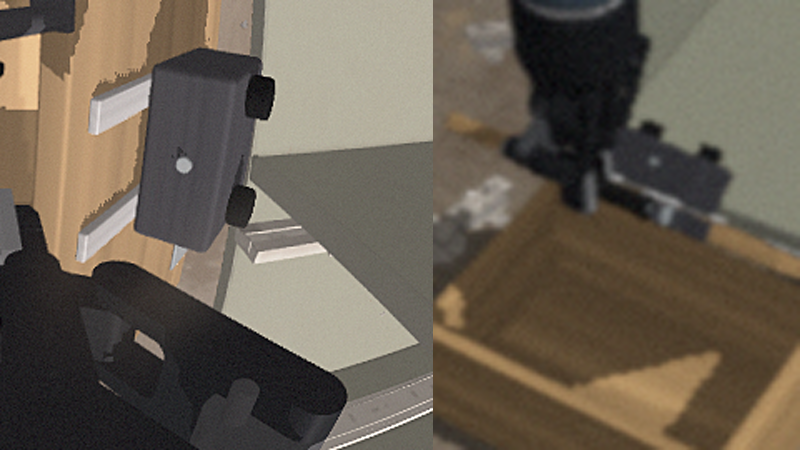

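The handle is still held, and the mark is at (184,165) in the wrist crop and (655,161) in the scene crop. I'll relieve the pull along the lid, then check the mark and the force.

Emit:
{"api": "arm_command", "payload": {"series": [[[0,0,0],[0.01,0,-0.012],1],[[0,0,0],[0.004,-0.002,-0.004],1],[[0,0,0],[0,0,0],1],[[0,0,0],[0,0,0],1]]}}

```text
time_s: 14.38
ee_pos: [0.5398, 0.0572, 0.237]
orientation: [-2.267, -2.174, 0.002]
ft_force: [-4.3, -3.0, 4.7]
width: 0.139
gripper_force: 59.9
```

```bash
python3 - <<'E'
from h import *
avg(20);st=lid();c=bot.capture('wrist');s=bot.capture('scene')
p,e=tri([ray(c,(410.5,249.1),st),ray(s,(279.3,182.9))]);print(p,e,'fwd',(np.array([.6817,.0518])-p[:2])@[.9991,-.042])
E
```

```text
th,tang,rad [ 0.863 -0.18   6.782] se [0.    0.121 0.089]
t 15.375 th 0.863 r 0.2254 tang(up+) -1.16 rad 6.06 F [-4.92 -2.15  3.85] w 0.143 g 59.9 pos [0.5399 0.0572 0.237 ] M [-0.43  0.76 -0.09]
[0.62308349 0.05334571 0.22092957] [np.float64(0.7), np.float64(0.7)] fwd 0.05862867187207794
```

Vision puts balance at about 0.90 rad and force suggests up to 0.93, so the first crossing margin could have been slim. I'll repeat it slightly farther, to 0.985, then return to about 0.872.

Emit:
{"api": "arm_command", "payload": {"series": [[[0,0,0],[0.068,-0.003,0.06],1],[[0,0,0],[0.072,-0.003,0.056],1],[[0,0,0],[0.074,-0.003,0.053],1],[[0,0,0],[0.076,-0.003,0.051],1],[[0,0,0],[0.077,-0.004,0.05],1],[[0,0,0],[0,0,0],1],[[0,0,0],[0,0,0],1]]}}

```text
time_s: 16.35
ee_pos: [0.5632, 0.0561, 0.2536]
orientation: [2.267, 2.174, 0.0]
ft_force: [-4.2, -4.0, 5.4]
width: 0.139
gripper_force: 60.0
```

```bash
python3 -c "
from h import *
avg();lid()"
```

```text
th,tang,rad [0.99  0.851 6.477] se [0.    0.138 0.11 ]
t 16.95 th 0.990 r 0.2254 tang(up+) 1.07 rad 6.89 F [-3.08 -4.63  6.34] w 0.143 g 60.0 pos [0.5632 0.0562 0.2536] M [-0.66  0.5   0.  ]
```

Emit:
{"api": "arm_command", "payload": {"series": [[[0,0,0],[-0.072,0.003,-0.046],1],[[0,0,0],[-0.071,0.003,-0.048],1],[[0,0,0],[-0.069,0.003,-0.049],1],[[0,0,0],[-0.067,0.003,-0.051],1],[[0,0,0],[-0.066,0.003,-0.053],1],[[0,0,0],[0,0,0],1],[[0,0,0],[0,0,0],1],[[0,0,0],[0,0,0],1]]}}

```text
time_s: 17.95
ee_pos: [0.5418, 0.0572, 0.2385]
orientation: [-2.267, -2.174, 0.002]
ft_force: [-4.6, -3.7, 5.6]
width: 0.138
gripper_force: 60.0
```

```bash
python3 -c "
from h import *
avg(20);lid()"
```

```text
th,tang,rad [ 0.874 -0.171  7.651] se [0.    0.091 0.081]
t 18.95 th 0.874 r 0.2254 tang(up+) 0.16 rad 7.39 F [-4.76 -3.03  5.77] w 0.143 g 60.0 pos [0.5417 0.0572 0.2385] M [-0.6   0.81 -0.15]
```

```bash
python3 -c "
from cell import bot
print(bot.close_job())"
```

```text
the job is handed in; nothing more can be done
None
```

The job is handed in, result not shown: I took the lid to about 0.99 rad, past its balance point (measured at about 0.90–0.92), and left it held still at about 0.874 with the roller in the grip; the first grasp closed on top of the sleeve and I redid it.

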